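Set up the butter warmer

ROBOT

A 6-joint arm with a two-finger parallel gripper is mounted at the origin on the work surface. World frame = base frame: x ahead of the robot, y to its left, z up, the work surface at z = 0. Lengths are in mm, angles in rad, forces in N, time in s.
With the tool pointing down it reaches from about 325 to 875 mm from the base axis. Payload 4.4 kg.
Tool frame: the origin (TCP) lies midway between the tips of the shut fingers; the grasp point (between the pads) lies 19 mm behind it (pinch_z is the distance from the TCP to the grasp point, in mm); z points along the fingers, y is the line along which they close (so a half turn about z gives the same grasp; the last joint's range is limited). The gripper opens to 85 mm and grips with 20 to 120 N. Pads are 22 mm wide; open, the fingers measure 114 mm over their backs; the gripper's body (76 mm by 85 mm) begins 54 mm behind the grasp point. The pads swing forward as they close: fully open they stand 13 mm farther back than shut.
Start: joints at [1.006, 0.207, 1.542, -0, 1.393, -0.15], TCP at [231.738, 526.236, 231.282] pointing down, gripper open.
Joint ranges: [-2.73, 2.73], [-0.86, 2.22], [0.23, 2.46], [-1.11, 4.25], [0.08, 2.63], [-2.82, 2.82]. Speed limits (rad/s): [2.79, 2.79, 3.14, 3.14, 3.14, 3.14].

INTERFACE

Orientations are given as a unit quaternion [x, y, z, w].
In Python, from workcell import get_state, get_image, sign_off, spot_in, tip_of, pinch_z gives the robot as it stands. The module is installed in compiled form; this text tells all that it offers.
- The arm moves only by the tool drive_tool, never from a script. Its argument "series" is a list of rows, each a list of 5 numbers: the finger opening in m, from 0 to 0.0854, then the shift along the tool's x, y, z in m, then the turn about the tool's z in degrees. A call has 1 to 8 rows; each row shifts and turns the commanded pose from where the row before left it, along the tool's axes as they then stand; what a row does not reach is not made up. A row lasts 1/10 s, in which the tool goes at most 50 mm and 8.59 degrees, less where a joint would pass 70% of its speed; a pose out of reach is approached as far as the arm can. A call is refused whole if a number of a shift passes 0.05 or a number of a turn 8.59, either way. A call with a gripper value outside its range is refused whole. The fingers move at their own pace and stop on an object; the grip force is fixed at half the most. Time passes only in rows, so rows that do not move let the fingers close. It gives the time, the measured TCP pose, the force, the opening and the grip force at its end, in the units of the state.
- get_state(): the state, without advancing time (a new reading comes with each control period).
- get_image(name): name is "scene" or "side" or "wrist"; returns a dict with "frame" (420x560x3 uint8, blue, green, red), "z_map" (420x560 float32, mm along the optical axis (not along the pixel's ray), 0 where there is no reading), "camera_matrix" (3x3 intrinsics, pixels), "R" (3x3) and "t" (3): a world point X has camera coordinates R X + t; the wrist camera has in their place "T_tool_cam" (4x4, takes a point from camera to tool coordinates, whose origin is the TCP and whose axes are the flange's). Camera axes: x right, y down, z forward; pixel columns grow to the right and rows downward; lengths in mm; the calibration is good to about 2 mm. A picture is of the moment at which its call begins: read the wrist's pose just before it.
- sign_off(): hands the job in; it is judged then, once.
Trained networks look in a picture, given as the dict that the camera call returned (one of the last four; its "shot" number tells which), for a name from the list of things; names that differ only in an ending like _2 or _b are one class to them, and where a whole thing is asked for, a point or a joint stands for the part that bears it (a point fixed in the world has none). Each returns a list of dicts, best first, with "p" (0 to 1); they miss things now and then, are a little off and sometimes report something else, mostly with a low value. They report only what shows in the picture. A call takes as long as a camera call. They do not tell look-alikes from the thing itself.
- spot_in(picture, name): "xy" ([column, row] in pixels, amid what is visible of it).
- tip_of(picture, name): "xy" ([column, row] in pixels: a listed point, or the origin of a listed thing).
The state is a dict: "clock": time; "qpos": joint angles; "joint_vel": joint speeds; "joint_efforts": joint torques, N m; "eef_pos": TCP position; "ee_rot": TCP orientation; "force": force on the tool from outside, world axes, zero at the start; "torque": the same for the moment, N m; "gripper_width": finger opening in mm; "grip_force": force on a finger pad.
Only numpy, scipy, OpenCV 4.12 (cv2) and the standard library are available. Lean on these libraries where they do the work, as an engineer would, in place of code of your own. Each camera call takes 0.05 s, during which the arm holds its last target. There are 200 camera calls.

TASK

Set up the butter warmer, one piece at a time from the bottom up: first stand the tea light in the round well of its base, then lay the grate squarely across its two sides, between the lips, then put the butter pan upright in the middle of the grate, and last put the lid properly on the pan. Set each piece down rather than letting it drop, and leave the brush, the flour jar and the shaker where they are.

Things in the scene. Friction and masses are not known exactly. Their poses are not given: they have to be found in the camera images.
- warmer: Fixed butter warmer, white sheet metal, 120 (own x) x 162 mm (y), open on top and at both x ends. Base 3 mm thick; mid-base well: ring 54 inside, 60 outside, top 7 mm above worktop. Sides 3 mm thick, inner faces at y +-60, each with an outward flange, top at z 60, ending in a lip to z 66 (156 mm between lips). Origin: footprint centre at worktop height, below the well's centre.
- tealight: Tea light, unlit: round aluminium cup filled with white wax, 38 mm across, 17 mm high, thin wick on top (6 mm, not solid), 18 g. Origin: centre of its underside, z up.
- grate: Loose dark steel grate, 280 g, 116 (own x) x 142 mm (y), 14 high. Rails along x at y +-67, 8 wide, 14 high; bars along y with undersides at 6, tops at 14: middle bar 12 wide at x 0 (lift by it; 28 mm free each side), 8 wide ones at x +-38, +-54. In use the rails rest on the warmer's flanges between the lips (7 mm play), own x along the warmer's x. Origin: centre of underside, z up.
- pan: Steel butter pan, 200 g: 90 mm across, 45 high, 84 across at the base and inside. Straight handle along own -x, steel then black, 14 wide, 8 thick, its middle 36 mm above the underside, ending 122 mm from the pan's axis; hold it 85 mm from the axis. May point any way in use. Origin: centre of the pan's underside, z up.
- lid: Steel lid of the pan, 90 g: brim 98 mm across, its underside 6 mm above the origin; under it a tapered spigot, 66 to 72 across, that enters the pan while the brim rests on the rim (6 mm play). Low dome to 13 mm; black knob 22 across, 24 to 38 mm above the origin, on a 10 mm neck. Origin: centre of the spigot's underside, on which it stands on the worktop; z up.
- brush: Bystander: pastry brush lying flat, wooden handle, steel ferrule, red bristles (towards own +x), 185 mm long, 36 wide, 13 high. Origin: underside, 100 mm from the handle's end. Leave it alone.
- flour_jar: Bystander: white ceramic flour jar with a wooden lid, 96 mm across, 110 mm high. Origin: centre of its underside. Leave it alone.
- shaker: Bystander: metal sugar shaker, 68 mm across, 112 mm high. Origin: centre of its underside. Leave it alone.
Mind the look-alikes: they are no part of the job. There is more than one size of the grate; the one meant has the size given above. What is shaped like the tealight but orange is not meant.

How it is judged:
By the outcome, as a careful person would: the job done as asked, in the order asked, and still so for the second after the job is handed in, with the robot touching nothing.
It also fails if it takes over 120 s, if anything falls off the work surface, if the arm or the gripper's body presses on something with over 40 N, if the wrist force passes 120 N, or if a joint passes its speed limit or range.

## Working session

There is one attempt and no reset: what is moved stays moved. The work goes in short steps, Python scripts to look and compute and a tool call to move; the robot and the scene stay as the last step left them, time stands still between calls to the robot, and variables do not carry over. Pictures are saved under pics/ and viewed, at most 14 in all, crops included, and the job is handed in when it is done.

Besides the shell and the picture viewer there is one more tool, called after "Emit:" as name(argument=value, ...), one argument or row to a line, values as JSON. drive_tool: Moves the arm, as the interface text tells. Its arguments: {"type":"object","properties":{"series":{"type":"array"}},"required":["series"]}

```bash
mkdir -p pics; cat > h.py <<'E'
import numpy as np, cv2
from workcell import *
from scipy.spatial.transform import Rotation as Ro
def cam(n):
    s=get_state(); im=get_image(n)
    if n=="wrist":
        T=np.eye(4);T[:3,:3]=Ro.from_quat(s["ee_rot"]).as_matrix();T[:3,3]=s["eef_pos"]
        M=T@np.array(im["T_tool_cam"])
    else:
        M=np.eye(4);R=np.array(im["R"]);M[:3,:3]=R.T;M[:3,3]=-R.T@np.array(im["t"]).ravel()
    im["M"]=M
    return im
def cloud(im):
    K=np.array(im["camera_matrix"]);z=im["z_map"].astype(float)
    v,u=np.indices(z.shape)
    P=np.stack([(u-K[0,2])/K[0,0]*z,(v-K[1,2])/K[1,1]*z,z],-1)
    W=P@im["M"][:3,:3].T+im["M"][:3,3]; W[z<=0]=np.nan
    return W
def ray(im,uv,zw):
    K=np.array(im["camera_matrix"]);d=im["M"][:3,:3]@np.array([(uv[0]-K[0,2])/K[0,0],(uv[1]-K[1,2])/K[1,1],1])
    o=im["M"][:3,3];return o+d*(zw-o[2])/d[2]
names=["warmer","tealight","grate","pan","lid","brush","flour_jar","shaker"]
E
cat > a.py <<'E'
from h import *
s=get_state();print({k:np.round(v,3).tolist() for k,v in s.items()},pinch_z if not callable(pinch_z) else pinch_z())
for c in ["scene","side"]:
    im=cam(c);cv2.imwrite(f"pics/{c}0.png",im["frame"]);W=cloud(im)
    print(c,im["M"][:3,3].round())
    for n in names:
        for f in (spot_in,tip_of):
            for d in f(im,n)[:3]:
                u,v=[int(round(x)) for x in d["xy"]]
                w=W[min(max(v,0),419),min(max(u,0),559)]
                print(n,f.__name__[:4],round(d["p"],2),(u,v),w.round(0))
E
python3 a.py
```

```text
{'clock': 0.0, 'qpos': [1.005, 0.207, 1.543, 0.0, 1.393, -0.151], 'joint_vel': [0.001, -0.0, -0.0, 0.001, 0.0, -0.001], 'joint_efforts': [-0.001, -38.302, -29.16, -0.0, 0.01, 0.0], 'eef_pos': [231.348, 525.569, 230.108], 'ee_rot': [0.206, 0.979, -0.001, -0.0], 'force': [0.57, 0.415, 0.364], 'torque': [-0.02, -0.01, -0.003], 'grip_force': 0.0, 'gripper_width': 85.139} 18.700000000000003
scene [1159. -111.  873.]
warmer call 0.83 (120, 215) [ 497. -422.    5.]
warmer call 0.58 (130, 216) [ 504. -396.    5.]
tealight call 0.73 (356, 204) [554. 195.  18.]
tealight call 0.61 (327, 216) [583. 109.  20.]
tealight call 0.48 (120, 211) [ 485. -423.    6.]
tealight call 0.77 (357, 205) [559. 196.  19.]
tealight call 0.7 (325, 218) [587. 104.  17.]
grate call 0.9 (415, 177) [483. 383.  16.]
grate call 0.78 (332, 158) [383. 168.  18.]
grate call 0.62 (402, 134) [308. 405.  12.]
grate call 0.9 (415, 178) [486. 383.  15.]
grate call 0.84 (332, 160) [392. 166.  19.]
grate call 0.75 (404, 138) [316. 412.   2.]
pan call 0.82 (204, 218) [ 537. -206.    6.]
pan call 0.62 (203, 224) [ 555. -209.    5.]

[... 782 characters left out ...]
4, 253) [562. 124.  18.]
grate call 0.94 (248, 376) [479. 408.  13.]
grate call 0.62 (330, 292) [370. 176.  16.]
grate call 0.89 (334, 297) [359. 187.  17.]
grate call 0.68 (250, 372) [477. 399.  14.]
pan call 0.82 (300, 164) [ 544. -213.    3.]
lid call 0.74 (258, 212) [594.  -2.  14.]
lid call 0.61 (258, 213) [593.   0.  13.]
brush call 0.85 (195, 208) [748.  30.  13.]
brush call 0.84 (190, 207) [762.  30.  13.]
brush call 0.45 (259, 214) [590.   2.  12.]
flour_jar call 0.7 (160, 255) [724. 248. 102.]
flour_jar call 0.75 (163, 270) [721. 255.  61.]
flour_jar call 0.69 (188, 208) [764.  36.  14.]
shaker call 0.69 (226, 145) [ 728. -146.   79.]
shaker call 0.71 (227, 158) [ 728. -147.   33.]
```

View pics/scene0.png

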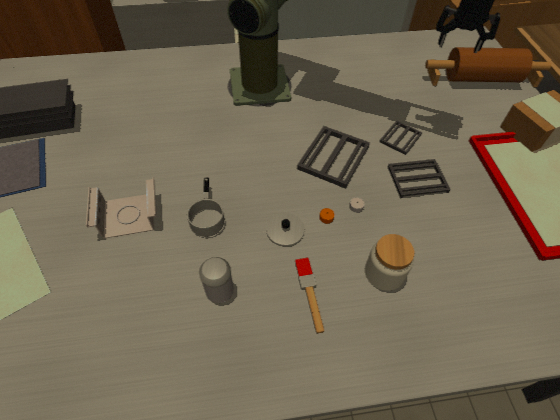

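View pics/side0.png

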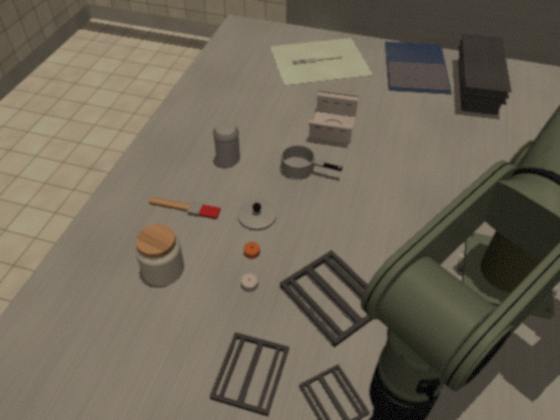

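```bash
cat > b.py <<'E'
from h import *
def comps(c,lo,hi,amin=60):
    im=cam(c);W=cloud(im)
    m=((W[...,2]>lo)&(W[...,2]<hi)&(np.hypot(W[...,0],W[...,1])>200)).astype(np.uint8)
    n,L,st,ce=cv2.connectedComponentsWithStats(m)
    for i in range(1,n):
        if st[i,4]<amin: continue
        P=W[L==i];r=cv2.minAreaRect(P[:,:2].astype(np.float32))
        f=im["frame"][L==i].mean(0)
        print(c,"px",ce[i].round(),"n",st[i,4],"rect c",np.round(r[0],0),"size",np.round(r[1],0),"ang",round(r[2],1),"z",np.percentile(P[:,2],[5,50,95]).round(),"bgr",f.round())
for c in ("scene","side"): comps(c,7,200)
comps("scene",50,80);comps("side",50,80)
E
python3 b.py
```

```text
scene px [488.  65.] n 3415 rect c [ 74. 775.] size [422. 114.] ang 76.1 z [ 21.  72. 110.] bgr [19. 49. 84.]
scene px [ 36. 108.] n 3619 rect c [  96. -694.] size [136. 220.] ang 5.7 z [15. 93. 99.] bgr [33. 38. 42.]
scene px [529. 163.] n 7328 rect c [472. 683.] size [258. 593.] ang 59.4 z [ 7. 11. 92.] bgr [ 74. 104. 128.]
scene px [400. 136.] n 401 rect c [313. 399.] size [ 91. 116.] ang 45.2 z [ 8. 11. 14.] bgr [48. 56. 62.]
scene px [333. 156.] n 1447 rect c [365. 176.] size [153. 192.] ang 54.1 z [10. 18. 21.] bgr [43. 51. 56.]
scene px [ 17. 167.] n 775 rect c [ 287. -717.] size [189. 104.] ang 12.0 z [ 7.  8. 10.] bgr [69. 75. 84.]
scene px [418. 177.] n 1052 rect c [479. 394.] size [119. 146.] ang 0.7 z [ 8. 14. 17.] bgr [39. 46. 50.]
scene px [150. 200.] n 368 rect c [ 494. -339.] size [122.  35.] ang 4.2 z [23. 61. 67.] bgr [103. 125. 141.]
scene px [205. 213.] n 832 rect c [ 519. -186.] size [ 89. 160.] ang 67.4 z [10. 33. 46.] bgr [54. 66. 70.]
scene px [ 95. 210.] n 691 rect c [ 477. -475.] size [175.  25.] ang 4.8 z [14. 59. 66.] bgr [ 77.  93. 105.]
scene px [356. 20
[... 3142 characters left out ...]
7.] size [26. 64.] ang 7.4 z [52. 64. 78.] bgr [55. 63. 70.]
side px [547.   1.] n 100 rect c [ -109. -1296.] size [111.  22.] ang 7.3 z [51. 57. 65.] bgr [54. 62. 67.]
side px [478.  87.] n 676 rect c [  98. -734.] size [130. 316.] ang 6.1 z [51. 64. 78.] bgr [29. 32. 35.]
side px [338.  96.] n 353 rect c [ 500. -471.] size [120.  33.] ang 4.3 z [52. 60. 67.] bgr [ 94. 109. 122.]
side px [330. 125.] n 246 rect c [ 490. -332.] size [118.  32.] ang 2.5 z [57. 61. 68.] bgr [ 95. 109. 124.]
side px [227. 147.] n 216 rect c [ 731. -161.] size [65. 33.] ang 25.8 z [52. 65. 79.] bgr [63. 70. 77.]
side px [162. 264.] n 396 rect c [732. 238.] size [94. 42.] ang 37.2 z [52. 66. 79.] bgr [73. 86. 94.]
```

Scene picture: the warmer is at px (123,213), the pan at (206,215) with its handle up towards the robot, and the lid at (285,229).
- **Tea light candidates:** white at (356,204) and orange at (326,215). I take the white one.
- **Grate candidates:** (333,156) measures 153x192, (400,136) 91x116 and (418,177) 119x146. The last fits 116x142.

I'll confirm both in one crop.

```bash
python3 -c "
import cv2;a=cv2.imread('pics/scene0.png')[110:235,290:470];cv2.imwrite('pics/crop1.png',cv2.resize(a,None,fx=4.4,fy=4.4,interpolation=2))"
```

```text
(no output)
```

View pics/crop1.png

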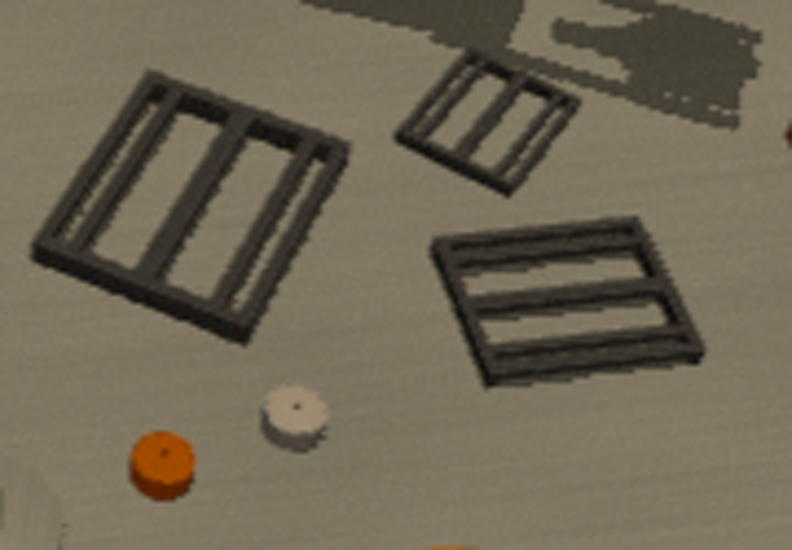

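Emit:
drive_tool(
  series=[
    [0.085,0,0,0,8.3],
    [0.085,0,0,0,8.3],
    [0.085,0,0,0,8.3],
    [0.085,0,0,0,8.3],
    [0.085,0,0,0,8.3],
    [0.085,0,0,0,8.3],
    [0.085,0,0,0,8.3],
    [0.085,0,0,0,8.2],
  ],
)

```text
clock: 2.7
eef_pos: [231.8, 526.3, 231.3]
ee_rot: [0.71, 0.705, 0.0, -0.0]
force: [0.8, 0.3, 0.2]
gripper_width: 85.0
grip_force: 0.0
```

The crop shows the white tea light at (295,417) next to the orange one at (163,465). The mid-size grate is at (568,300), between the larger (190,205) and smaller (487,120) ones.

Emit:
drive_tool(
  series=[
    [0.085,-0.032,0.031,0,0],
    [0.085,-0.032,0.031,0,0],
    [0.085,-0.032,0.031,0,0],
    [0.085,-0.032,0.031,0,0],
    [0.085,-0.032,0.031,0,0],
    [0.085,-0.032,0.031,0,0],
    [0.085,-0.032,0.031,0,0],
    [0.085,-0.032,0.031,0,0],
  ],
)

```text
clock: 3.5
eef_pos: [480.5, 268.5, 231.5]
ee_rot: [0.708, 0.707, 0.0, 0.0]
force: [1.1, 1.5, 0.1]
gripper_width: 84.9
grip_force: 0.0
```

Emit:
drive_tool(
  series=[
    [0.085,-0.032,0.032,0,0],
    [0.085,-0.032,0.032,0,0],
    [0.085,-0.009,0.006,0.03,0],
    [0.085,0,0,0,0],
  ],
)

```text
clock: 3.9
eef_pos: [547.9, 194.3, 197.3]
ee_rot: [0.709, 0.705, -0.003, -0.002]
force: [-0.8, -0.1, -1.1]
gripper_width: 85.3
grip_force: 0.0
```

```bash
cat > c.py <<'E'
from h import *
import sys
def look(lo,hi,rmax=150,tag=None,c="wrist",amin=150,ctr=None):
    s=get_state();im=cam(c);W=cloud(im);p=np.array(s["eef_pos"]) if ctr is None else np.array(ctr)
    print("tcp",s["eef_pos"].__class__ and np.round(s["eef_pos"],1),np.round(s["ee_rot"],3))
    if tag: cv2.imwrite(f"pics/{tag}.png",im["frame"])
    m=((W[...,2]>lo)&(W[...,2]<hi)&(np.hypot(W[...,0]-p[0],W[...,1]-p[1])<rmax)).astype(np.uint8)
    n,L,st,ce=cv2.connectedComponentsWithStats(m)
    for i in range(1,n):
        if st[i,4]<amin: continue
        P=W[L==i];r=cv2.minAreaRect(P[:,:2].astype(np.float32))
        print("px",ce[i].round(),"n",st[i,4],"c",np.round(r[0],1),"size",np.round(r[1],1),"ang",round(r[2],1),"med",np.median(P,0).round(1),"z",np.percentile(P[:,2],[5,95]).round(1),"bgr",im["frame"][L==i].mean(0).round())
    return im,W
if __name__=="__main__":
    a=sys.argv;look(float(a[1]),float(a[2]),float(a[3]) if len(a)>3 else 150,a[4] if len(a)>4 else None)
E
python3 c.py 8 60 150 w1
```

```text
tcp [547.9 194.3 197.3] [ 0.709  0.705 -0.003 -0.002]
px [240.  35.] n 1029 c [505.6 333.3] size [64.3 19.4] ang 1.3 med [516.1 328.8  14. ] z [10.9 15.3] bgr [61. 67. 73.]
px [166. 204.] n 3918 c [418.4 175.8] size [92.8 97.4] ang 53.9 med [435.1 186.9  18.2] z [11.5 19.5] bgr [42. 47. 51.]
px [283. 187.] n 1258 c [549.8 198. ] size [36.3 37.3] ang 0.0 med [549.8 198.4  17.5] z [16.  18.7] bgr [ 86. 100. 111.]
px [307. 270.] n 1108 c [574.1 110.7] size [38.7 36.9] ang 89.9 med [573.8 112.6  17.3] z [12.7 18.5] bgr [ 12.  86. 158.]
```

View pics/w1.png

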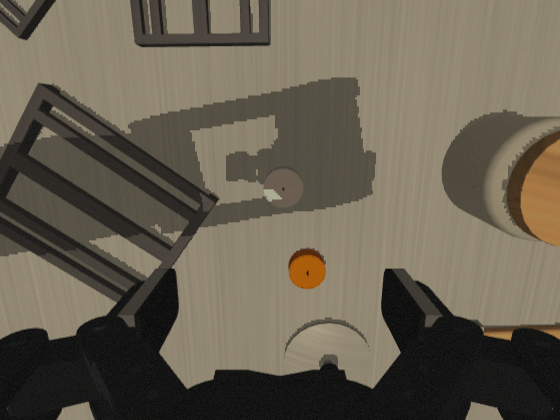

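The wrist view shows the white tea light at (283,187), measured at (549.8,198.0) with its top at 17.5. That agrees with the fixed cameras, so I'm descending.

Emit:
drive_tool(
  series=[
    [0.07,0.0008,0,0.048,0],
    [0.07,0,0,0.048,0],
    [0.07,0,0,0.048,0],
    [0.07,0,0,0.035,0],
    [0.07,0,0,0.015,0],
    [0.07,0,0,0.0,0],
    [0.07,0,0,0.0,0],
  ],
)

```text
clock: 4.65
eef_pos: [550.9, 198.7, 9.4]
ee_rot: [0.707, 0.707, 0.001, 0.001]
force: [0.8, 0.2, 0.4]
gripper_width: 69.8
grip_force: 0.0
```

```bash
python3 c.py 8 30 60
```

```text
tcp [550.9 198.7   9.4] [0.707 0.707 0.001 0.001]
px [277. 280.] n 6026 c [549.5 197.5] size [37.6 38.5] ang 3.1 med [549.7 199.5  17.4] z [13.5 18.5] bgr [ 91. 106. 119.]
px [191. 283.] n 548 c [512.7 198.9] size [ 6.9 22.6] ang 0.6 med [515.6 202.8  24.7] z [18.3 29.5] bgr [30. 33. 34.]
px [368. 283.] n 530 c [585.9 199.5] size [22.9  7.1] ang 72.5 med [585.8 202.9  24.8] z [18.7 29.5] bgr [29. 32. 33.]
```

Emit:
drive_tool(
  series=[
    [0.07,0,0,0.006,0],
    [0.05,0,0,0,0],
    [0.03,0,0,0,0],
    [0.03,0,0,0,0],
    [0.03,0,0,0,0],
    [0.03,0,0,0,0],
  ],
)

```text
clock: 5.3
eef_pos: [550.3, 197.8, 2.4]
ee_rot: [0.708, 0.707, 0.001, 0.0]
force: [-1.3, -0.2, 6.2]
gripper_width: 35.6
grip_force: 60.2
```

Emit:
drive_tool(
  series=[
    [0.03,0,0,-0.02,0],
    [0.03,0,0,-0.045,0],
    [0.03,0,0,-0.045,0],
    [0.03,-0.04,-0.004,-0.02,0],
    [0.03,-0.048,-0.004,0,0],
    [0.03,-0.048,-0.004,0,0],
    [0.03,-0.048,-0.004,0,0],
    [0.03,-0.048,-0.004,0,0],
  ],
)

```text
clock: 6.1
eef_pos: [528.4, -35.9, 131.2]
ee_rot: [0.707, 0.707, -0.0, -0.0]
force: [0.2, 0.1, -0.7]
gripper_width: 35.7
grip_force: 60.0
```

Emit:
drive_tool(
  series=[
    [0.03,-0.048,-0.004,0,0],
    [0.03,-0.048,-0.004,0,0],
    [0.03,-0.048,-0.004,0,0],
    [0.03,-0.048,-0.004,0,0],
    [0.03,-0.048,-0.004,0,0],
    [0.03,-0.048,-0.004,0,0],
    [0.03,-0.03,-0.004,0,0],
    [0.03,0,0,0,0],
  ],
)

```text
clock: 6.9
eef_pos: [499.6, -356.9, 131.1]
ee_rot: [0.709, 0.705, -0.001, 0.001]
force: [-0.4, 0.4, -0.9]
gripper_width: 35.5
grip_force: 60.0
```

```bash
cat > d.py <<'E'
from c import *
im,W=look(56,80,170,"w2",amin=200)
P=W.reshape(-1,3)
# flanges: per side, points near z 60 & lip
for c in ("scene","side"):
    look(56,70,170,None,c,60,ctr=(497,-403,0))
E
python3 d.py
```

```text
tcp [ 499.6 -356.9  131.1] [ 0.709  0.705 -0.001  0.001]
px [269. 188.] n 6384 c [ 492.3 -332.3] size [120.2  21.6] ang 3.9 med [ 493.  -331.9   60.3] z [59.  66.5] bgr [ 84.  99. 110.]
px [286. 365.] n 1194 c [ 498.9 -466.9] size [82.7 11.2] ang 3.7 med [ 503.6 -464.5   59.7] z [56.5 60.8] bgr [104. 123. 134.]
tcp [ 499.9 -354.2  130.7] [ 0.709  0.705  0.    -0.   ]
px [150. 198.] n 329 c [ 492.6 -332.2] size [121.9  21.3] ang 4.0 med [ 496.8 -332.1   60.9] z [58.5 67. ] bgr [71. 87. 99.]
px [ 92. 207.] n 405 c [ 503.2 -472.5] size [122.1  22.7] ang 3.7 med [ 506.9 -473.3   61.1] z [58.  67.1] bgr [109. 132. 148.]
tcp [ 500.1 -352.5  130.6] [ 0.708  0.706  0.    -0.001]
px [351.  97.] n 107 c [ 462.1 -474.1] size [43.4 30.3] ang 5.4 med [ 461.6 -475.7   60.8] z [56.9 66.3] bgr [103. 118. 132.]
px [330. 125.] n 233 c [ 489.9 -330.6] size [118.9  30.1] ang 4.4 med [ 490.8 -325.7   61.5] z [57.8 67.5] bgr [ 78.  89. 101.]
```

View pics/w2.png

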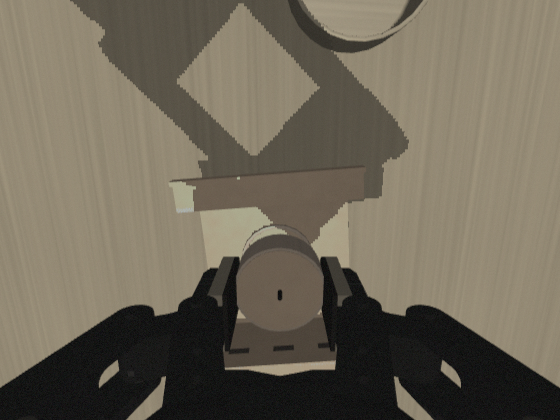

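Wrist view: the tea light is held centred at (280,290), and the warmer's flange is at (270,188). Both flanges together give the warmer centre at (497.8,-402.4), yaw 4°.

Emit:
drive_tool(
  series=[
    [0.03,-0.025,-0.002,0,0],
    [0.03,-0.025,-0.001,0,0],
    [0.03,0,0,0.03,0],
    [0.03,0,0,0.04,0],
    [0.03,0,0,0.03,0],
    [0.03,0,0,0.012,0],
    [0.03,0,0,0,0],
    [0.03,0,0,0,0],
  ],
)

```text
clock: 7.85
eef_pos: [498.8, -402.3, 20.6]
ee_rot: [0.707, 0.707, -0.0, 0.001]
force: [0.7, -0.4, -0.6]
gripper_width: 35.3
grip_force: 59.9
```

```bash
cat > e.py <<'E'
from h import *
im=cam("scene");a=im["frame"][160:250,70:190];a=cv2.resize(a,None,fx=5,fy=5,interpolation=2);cv2.imwrite("pics/e1.png",a)
s=get_state();print(s["eef_pos"],s["force"])
E
python3 e.py
```

```text
[ 499.24650715 -403.03316813   21.47929184] [ 0.43361459 -0.19472754  0.32474802]
```

View pics/e1.png

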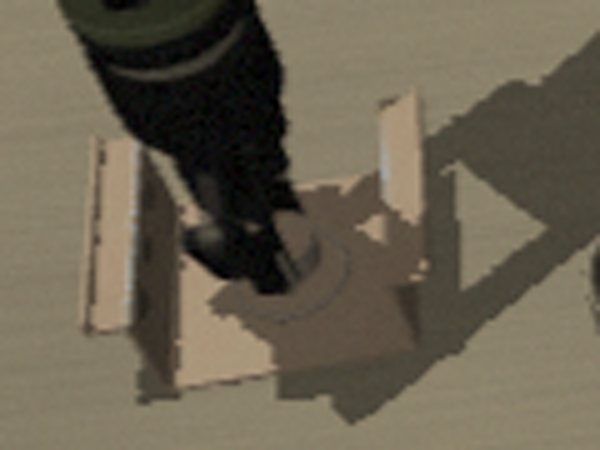

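The scene crop shows the tea light just above the ring at (290,260). Lowering the last stretch.

Emit:
drive_tool(
  series=[
    [0.03,0,-0.001,0.006,0],
    [0.03,0,0,0.004,0],
    [0.03,0,0,0.003,0],
    [0.03,0,0,0.001,0],
    [0.03,0,0,0.0,0],
  ],
)

```text
clock: 8.4
eef_pos: [496.6, -402.3, 5.5]
ee_rot: [0.708, 0.707, -0.0, -0.0]
force: [-0.6, 0.8, 2.3]
gripper_width: 35.6
grip_force: 60.0
```

Emit:
drive_tool(
  series=[
    [0.04,0,0,0,0],
    [0.055,0,0,0,0],
    [0.06,0,0,0,0],
    [0.06,0,0,-0.015,0],
    [0.06,0,0,-0.04,0],
    [0.06,0,0,-0.05,0],
    [0.06,0,0,-0.05,0],
    [0.06,0.04,0,-0.02,0],
  ],
)

```text
clock: 9.2
eef_pos: [499.5, -368.8, 189.0]
ee_rot: [0.709, 0.705, -0.001, 0.008]
force: [0.8, 0.3, 0.8]
gripper_width: 60.3
grip_force: 0.0
```

```bash
python3 - <<'E'
from c import *
look(12,30,50,"w3",ctr=(497,-402,0),amin=60)
look(12,30,50,None,"scene",60,ctr=(497,-402,0))
E
```

```text
tcp [ 499.5 -368.8  189. ] [ 0.709  0.705 -0.001  0.008]
px [275. 225.] n 1269 c [ 496.5 -402.3] size [37.5 37.9] ang 10.6 med [ 496.6 -401.    20.4] z [18.3 21.5] bgr [120. 142. 145.]
tcp [ 500.2 -360.   190.1] [0.707 0.707 0.002 0.005]
px [126. 211.] n 172 c [ 497.7 -401.6] size [38.7 37.7] ang 68.9 med [ 499.3 -401.4   20.5] z [14.1 23.5] bgr [106. 128. 145.]
```

View pics/w3.png

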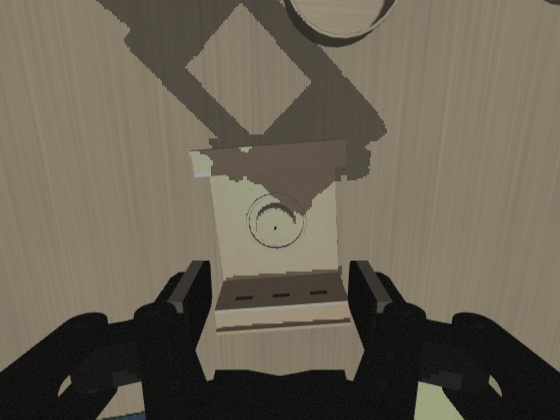

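The tea light stands in the ring at (275,222), top at 20.4 as expected. On to the grate.

Emit:
drive_tool(
  series=[
    [0.06,0.046,-0.001,0,0],
    [0.06,0.048,-0.001,0,0],
    [0.06,0.048,-0.001,0,0],
    [0.06,0.048,-0.001,0,0],
    [0.06,0.048,-0.001,0,0],
    [0.06,0.048,-0.001,0,0],
    [0.06,0.048,-0.001,0,0],
    [0.06,0.048,-0.001,0,0],
  ],
)

```text
clock: 10.1
eef_pos: [488.5, 21.3, 180.3]
ee_rot: [0.708, 0.707, -0.0, 0.0]
force: [0.7, 1.1, -0.6]
gripper_width: 59.8
grip_force: 0.0
```

Emit:
drive_tool(
  series=[
    [0.06,0.048,-0.001,0,0],
    [0.06,0.048,-0.001,0,0],
    [0.06,0.048,-0.001,0,0],
    [0.06,0.048,-0.001,0,0],
    [0.06,0.048,-0.002,0,0],
    [0.06,0.048,-0.002,0,0],
    [0.06,0.042,-0.003,0,0],
    [0.06,0,0,0,0],
  ],
)

```text
clock: 10.9
eef_pos: [477.4, 354.3, 180.1]
ee_rot: [0.705, 0.709, 0.001, -0.001]
force: [1.2, -0.6, 0.4]
gripper_width: 59.9
grip_force: 0.0
```

```bash
python3 - <<'E'
from c import *
im,W=look(8,30,150,"w4",ctr=(478,395,0),amin=300)
P=W.reshape(-1,3);P=P[(abs(P[:,0]-478)<16)&(abs(P[:,1]-395)<60)&(P[:,2]>9)]
r=cv2.minAreaRect(P[:,:2].astype(np.float32));print("midbar",r)
E
```

```text
tcp [477.4 354.3 180.1] [ 0.705  0.709  0.001 -0.001]
px [282. 141.] n 10188 c [479.3 395.5] size [116.3 141.5] ang 0.1 med [479.4 404.3  14. ] z [12.1 15.2] bgr [56. 62. 67.]
px [138. 148.] n 1848 c [336.2 393.6] size [66.2 67. ] ang 45.0 med [349.4 394.9  10.7] z [ 9.1 12. ] bgr [61. 67. 73.]
midbar ((477.9789123535156, 394.9718933105469), (31.993940353393555, 119.92794799804688), 0.0523749478161335)
```

View pics/w4.png

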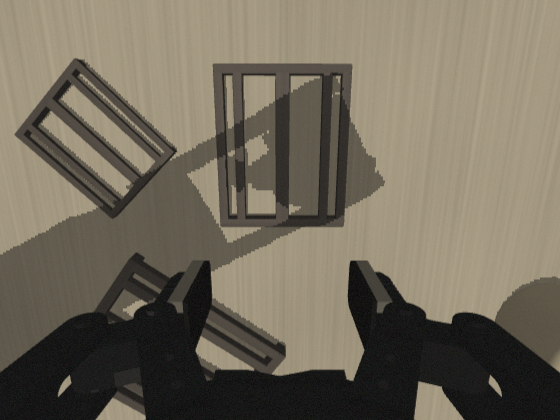

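The wrist view shows the mid-size grate at (282,145), 116.3x141.5 centred (479.3,395.5) and yaw 0. Size and position match. I'll go above the middle bar and descend with the fingers narrowed.

Emit:
drive_tool(
  series=[
    [0.026,0.04,0,0,0],
    [0.026,0.0055,0.0005,0.02,0],
    [0.026,0,0,0.045,0],
    [0.026,0,0,0.045,0],
    [0.026,0,0,0.03,0],
    [0.026,0,0,0.01,0],
    [0.026,0,0,0,0],
    [0.026,0,0,0,0],
  ],
)

```text
clock: 11.75
eef_pos: [480.7, 395.4, 32.1]
ee_rot: [0.708, 0.706, 0.001, 0.0]
force: [1.3, 0.1, 0.3]
gripper_width: 26.2
grip_force: 0.0
```

```bash
python3 - <<'E'
from c import *
s=get_state();print(s["gripper_width"])
im,W=look(8,18,100,"w5",ctr=(478,395,0),amin=300)
E
```

```text
26.190270849891526
tcp [480.7 395.4  32.1] [0.708 0.706 0.001 0.   ]
px [276. 209.] n 24193 c [479.2 395.6] size [116.4 140.5] ang 0.2 med [479.1 424.7  14. ] z [11.  15.1] bgr [57. 63. 68.]
```

View pics/w5.png

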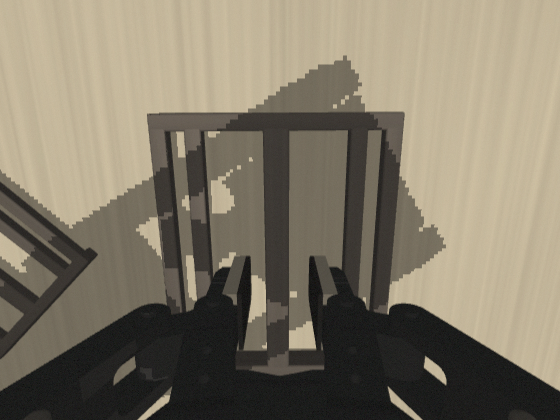

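The fingers straddle the middle bar at (277,290), inside the gaps. Lowering, then gripping.

Emit:
drive_tool(
  series=[
    [0.026,0,0,0.015,0],
    [0.026,0,0,0.01,0],
    [0.026,0,0,0.0025,0],
    [0.026,0,0,0,0],
    [0.006,0,0,0,0],
    [0.006,0,0,0,0],
    [0.006,0,0,0,0],
    [0.006,0,0,0,0],
  ],
)

```text
clock: 12.6
eef_pos: [479.2, 395.4, 2.9]
ee_rot: [0.707, 0.707, 0.0, 0.0]
force: [-0.2, -0.3, -1.4]
gripper_width: 10.0
grip_force: 60.1
```

Emit:
drive_tool(
  series=[
    [0.006,0,0,-0.01,0],
    [0.006,0,0,-0.03,0],
    [0.006,0,0,-0.045,0],
    [0.006,0,0,-0.045,0],
    [0.006,0,0,-0.03,0],
    [0.006,-0.02,0.001,0,0],
    [0.006,-0.038,0.001,0,0],
    [0.006,-0.04,0.001,0,0],
  ],
)

```text
clock: 13.4
eef_pos: [481.6, 296.7, 163.6]
ee_rot: [0.707, 0.707, 0.0, 0.0]
force: [0.3, -1.0, -3.0]
gripper_width: 10.3
grip_force: 59.9
```

```bash
python3 - <<'E'
from c import *
s=get_state();print(s["gripper_width"],s["force"])
look(100,400,110,None,"scene",300,ctr=(482,297,0))
im,W=look(160,200,150,"w6",amin=300)
E
```

```text
10.34818181933012 [ 0.27249396 -0.99223521 -3.00769446]
tcp [481.6 296.7 163.6] [0.707 0.707 0.    0.   ]
px [408. 112.] n 3635 c [480.8 295.9] size [129.5 144.6] ang 0.4 med [507.5 284.6 264.1] z [169.6 389.4] bgr [23. 28. 29.]
tcp [481.2 290.  162.7] [ 0.708  0.706 -0.003  0.002]
px [279. 209.] n 33323 c [481.1 302.6] size [115.6 116.5] ang 89.8 med [481.1 324.2 173.6] z [169.7 182.4] bgr [59. 65. 70.]
```

View pics/w6.png

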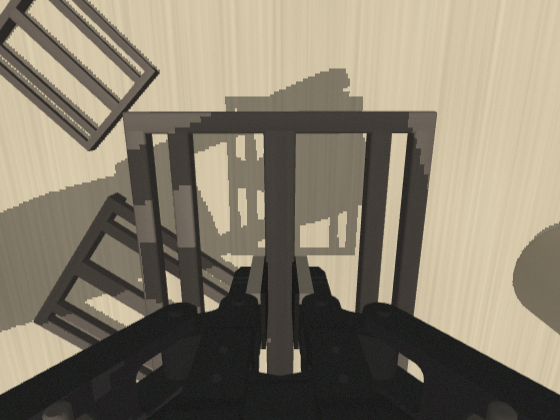

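The grate hangs level and square in the grip, rail edge at (280,122). Carrying it over.

Emit:
drive_tool(
  series=[
    [0.006,-0.045,0.001,0,0],
    [0.006,-0.047,0.001,0,0],
    [0.006,-0.047,0.001,0,0],
    [0.006,-0.047,0.001,0,0],
    [0.006,-0.047,0.001,0,0],
    [0.006,-0.047,0.001,0,0],
    [0.006,-0.047,0.001,0,0],
    [0.006,-0.047,0.001,0,0],
  ],
)

```text
clock: 14.3
eef_pos: [489.5, -78.2, 163.4]
ee_rot: [0.707, 0.707, 0.0, 0.0]
force: [0.9, 0.4, -2.3]
gripper_width: 10.0
grip_force: 59.9
```

Emit:
drive_tool(
  series=[
    [0.006,-0.047,0.001,0,0],
    [0.006,-0.047,0.001,0,0],
    [0.006,-0.047,0.001,0,0],
    [0.006,-0.047,0.001,0,0],
    [0.006,-0.047,0.001,0,0],
    [0.006,-0.047,0.001,0,0],
    [0.006,-0.035,0.001,0,0],
    [0.006,-0.009,0.0005,0,-4],
  ],
)

```text
clock: 15.1
eef_pos: [496.5, -407.1, 163.2]
ee_rot: [0.683, 0.73, -0.001, 0.001]
force: [0.5, -0.2, -2.4]
gripper_width: 10.2
grip_force: 59.9
```

Emit:
drive_tool(
  series=[
    [0.006,0,0,0.02,0],
    [0.006,0,0,0.03,0],
    [0.006,0,0,0.02,0],
    [0.006,0,0,0,0],
    [0.006,0,0,0,0],
  ],
)

```text
clock: 15.6
eef_pos: [496.9, -402.4, 92.8]
ee_rot: [0.682, 0.731, 0.0, -0.0]
force: [0.4, -0.1, -1.6]
gripper_width: 10.2
grip_force: 59.9
```

```bash
cat > f.py <<'E'
from c import *
import sys
lo,hi=map(float,sys.argv[1:3])
print("force",np.round(get_state()["force"],1))
look(lo,hi,110,None,"wrist",300)
look(lo,hi,110,None,"scene",100,ctr=(498,-402,0))
look(lo,hi,110,None,"side",100,ctr=(498,-402,0))
E
python3 f.py 93 115
```

```text
force [ 0.4 -0.1 -1.6]
tcp [ 496.9 -402.4   92.8] [ 0.682  0.731  0.    -0.   ]
px [279. 205.] n 31880 c [ 495.7 -389.8] size [116.4 115.7] ang 4.1 med [ 495.3 -366.   104. ] z [100.  105.2] bgr [55. 61. 65.]
tcp [ 497.6 -403.2   94.1] [ 0.682  0.731 -0.     0.001]
px [116. 194.] n 1409 c [ 497.9 -403. ] size [118.6 142.8] ang 3.9 med [ 507.3 -393.7  105. ] z [ 98.2 108.1] bgr [36. 42. 46.]
tcp [ 497.9 -403.7   94.8] [ 0.682  0.731 -0.     0.002]
px [335. 102.] n 715 c [ 495.5 -399.1] size [116.4 147.9] ang 4.2 med [ 494.  -372.9  105.4] z [ 95.9 109.5] bgr [57. 65. 71.]
```

Emit:
drive_tool(
  series=[
    [0.006,0.0005,0,0.01,0],
    [0.006,0,0,0.008,0],
    [0.006,0,0,0.005,0],
    [0.006,0,0,0.003,0],
    [0.006,0,0,0.002,0],
    [0.006,0,0,0.001,0],
    [0.006,0,0,0,0],
  ],
)

```text
clock: 16.45
eef_pos: [496.7, -402.4, 63.8]
ee_rot: [0.682, 0.731, -0.0, 0.0]
force: [-0.8, -0.0, -2.5]
gripper_width: 10.0
grip_force: 59.9
```

Emit:
drive_tool(
  series=[
    [0.006,0,0,0.0005,0],
    [0.006,0,0,0,0],
  ],
)

```text
clock: 16.65
eef_pos: [496.8, -402.4, 63.5]
ee_rot: [0.682, 0.731, -0.0, 0.0]
force: [0.1, 0.2, -2.6]
gripper_width: 10.4
grip_force: 59.9
```

```bash
python3 f.py 69 85
```

```text
force [ 0.1  0.2 -2.6]
tcp [ 496.8 -402.4   63.5] [ 0.682  0.731 -0.     0.   ]
px [280. 205.] n 31167 c [ 495.9 -389.7] size [116.7 115.5] ang 4.1 med [ 495.3 -365.6   74.7] z [71.8 75.9] bgr [55. 61. 65.]
tcp [ 496.7 -402.4   63.5] [ 0.682  0.731 -0.     0.   ]
px [120. 201.] n 1195 c [ 497.4 -402.7] size [120.  143.8] ang 4.6 med [ 506.5 -392.8   74.6] z [70.2 77.6] bgr [37. 43. 47.]
tcp [ 496.7 -402.4   63.5] [ 0.682  0.731 -0.     0.   ]
px [334. 110.] n 602 c [ 494.7 -401.4] size [116.3 152.7] ang 4.2 med [ 493.3 -380.    74.6] z [70.5 78.7] bgr [56. 63. 70.]
```

Still carried (force -2.6 N), about 0.7 mm above the flanges. I'll lower in small steps until it makes contact.

Emit:
drive_tool(
  series=[
    [0.006,0.0,0.001,0.0005,0],
    [0.006,0,0,0.0004,0],
    [0.006,0,0,0,0],
  ],
)

```text
clock: 17.1
eef_pos: [497.7, -402.3, 62.9]
ee_rot: [0.682, 0.731, -0.0, 0.0]
force: [-1.2, 1.7, 1.9]
gripper_width: 10.2
grip_force: 60.4
```

Emit:
drive_tool(
  series=[
    [0.015,0,0,0,0],
    [0.026,0,0,0,0],
    [0.026,0,0,0,0],
    [0.026,0,0,-0.015,0],
    [0.026,0,0,-0.03,0],
    [0.026,0,0,-0.045,0],
    [0.04,0,0,-0.045,0],
    [0.06,0.045,0,0,0],
  ],
)

```text
clock: 17.9
eef_pos: [499.1, -365.6, 208.6]
ee_rot: [0.684, 0.729, -0.001, 0.011]
force: [2.2, -0.4, 1.1]
gripper_width: 53.0
grip_force: 0.0
```

Emit:
drive_tool(
  series=[
    [0.06,0.045,0,0,0],
    [0.06,0.045,0,0,0],
    [0.06,0,0,0,0],
  ],
)

```text
clock: 18.2
eef_pos: [487.7, -262.3, 198.3]
ee_rot: [0.681, 0.733, 0.001, -0.001]
force: [-1.0, -0.3, -0.2]
gripper_width: 60.0
grip_force: 0.0
```

```bash
cat > g.py <<'E'
from c import *
look(69,85,110,None,"scene",100,ctr=(498,-402,0))
im,W=look(8,60,220,"w7",amin=300,ctr=(520,-200,0))
P=W.reshape(-1,3);ok=np.isfinite(P[:,0]);P=P[ok]
R=P[(P[:,2]>41)&(P[:,2]<50)&(np.hypot(P[:,0]-540,P[:,1]+208)<70)]
c,r=cv2.minEnclosingCircle(R[:,:2].astype(np.float32));print("rim",len(R),c,r,np.median(R[:,2]))
c=np.array(c);H=P[(P[:,2]>28)&(P[:,2]<50)&(np.hypot(*(P[:,:2]-c).T)>60)&(np.hypot(*(P[:,:2]-c).T)<125)]
m=np.median(H,0);print("handle n",len(H),"mean",H.mean(0),m,"z",np.percentile(H[:,2],[10,90]))
r=cv2.minAreaRect(H[:,:2].astype(np.float32));print(r,"dir deg",np.degrees(np.arctan2(*(np.array(r[0])-c)[::-1])), "vec deg")
vx,vy,_,_=cv2.fitLine(H[:,:2].astype(np.float32),cv2.DIST_L2,0,.01,.01).ravel();print(np.degrees(np.arctan2(vy,vx)))
E
python3 g.py
```

```text
tcp [ 487.7 -262.3  198.3] [ 0.681  0.733  0.001 -0.001]
px [119. 200.] n 1358 c [ 498.  -402.3] size [119.6 142.5] ang 4.0 med [ 500.8 -404.5   74.1] z [69.8 76.9] bgr [45. 52. 57.]
tcp [ 488.4 -265.2  198.6] [0.681 0.732 0.    0.001]
px [333. 120.] n 4727 c [ 515.8 -186.5] size [ 89.4 161.3] ang 67.9 med [ 543.6 -195.3   39.9] z [13.4 45.6] bgr [67. 77. 82.]
px [543. 120.] n 2159 c [ 721.3 -182.5] size [27.6 63.8] ang 7.9 med [ 711.6 -184.3   28.6] z [10.4 48.7] bgr [56. 62. 68.]
px [279. 262.] n 554 c [ 492.1 -330.8] size [120.   19.5] ang 4.2 med [ 492.2 -337.5   14.4] z [ 8.9 59.7] bgr [59. 69. 78.]
px [267. 316.] n 314 c [ 483.6 -402. ] size [12.5 32.5] ang 6.0 med [ 484.5 -399.8   20.1] z [11.3 21.3] bgr [113. 132. 144.]
rim 1511 (533.2098999023438, -199.03282165527344) 61.072242736816406 44.812294904176895
handle n 960 mean [ 452.54175107 -194.08853297   40.02651223] [ 450.94945712 -194.02286705   39.99846934] z [38.95790949 41.02164457]
((510.7100830078125, -199.94259643554688), (21.4715518951416, 166.9877471923828), 87.59783172607422) dir deg -177.68452005600983 vec deg
-3.5426116
```

View pics/w7.png

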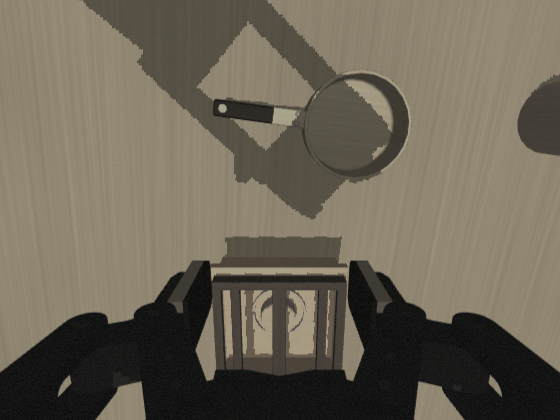

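The wrist view shows the pan at (356,123) with its handle running left to (215,108). The grate is seated at z 74 between the lips at (280,310). I'll refine the pan pose with a proper circle fit.

```bash
cat > k.py <<'E'
from h import *
from scipy.optimize import least_squares
def pan(c0,zr,cn="wrist",rr=45):
    im=cam(cn);W=cloud(im).reshape(-1,3);W=W[np.isfinite(W[:,0])]
    D=lambda c:np.hypot(*(W[:,:2]-c).T)
    R=W[(abs(W[:,2]-zr)<2.5)&(D(c0)<rr+10)&(D(c0)>rr-12)]
    f=least_squares(lambda p:np.hypot(R[:,0]-p[0],R[:,1]-p[1])-p[2],[*c0,rr-1.5],loss="soft_l1",f_scale=1.).x
    H=W[(abs(W[:,2]-(zr-5))<3.5)&(D(f[:2])>62)&(D(f[:2])<124)]
    print(cn,"axis",f.round(1),"n",len(R),"rim z",np.median(R[:,2]).round(1))
    if len(H)>20:
        d=H[:,:2]-f[:2];d=d[abs(np.arctan2(d[:,1],d[:,0])%(2*np.pi)-np.median(np.arctan2(d[:,1],d[:,0])%(2*np.pi)))<.2]
        u=d.mean(0)/np.linalg.norm(d.mean(0));print("handle dir deg",np.degrees(np.arctan2(u[1],u[0])).round(2),"reach",np.linalg.norm(d,axis=1).max().round(1),"grasp pt",(f[:2]+85*u).round(1),"z",np.median(H[:,2]).round(1))
if __name__=="__main__":
    s=get_state();print(np.round(s["eef_pos"],1),np.round(s["ee_rot"],3))
    pan((541,-206),45);pan((541,-206),45,"scene");pan((541,-206),45,"side")
E
python3 k.py
```

```text
[ 488.8 -267.1  198.8] [ 0.682  0.732 -0.     0.001]
wrist axis [ 548.7 -200.1   43.1] n 1283 rim z 44.9
handle dir deg 176.4 reach 121.8 grasp pt [ 463.9 -194.8] z 40.1
scene axis [ 549.5 -200.3   43.3] n 121 rim z 45.1
handle dir deg 176.16 reach 120.9 grasp pt [ 464.7 -194.6] z 40.2
side axis [ 546.2 -198.    43.2] n 94 rim z 44.6
handle dir deg 175.88 reach 121.9 grasp pt [ 461.5 -191.9] z 40.0
```

Emit:
drive_tool(
  series=[
    [0.05,0.025,-0.007,0,8.1],
    [0.05,0,0,0,8.1],
    [0.05,0,0,0,8.1],
    [0.05,0,0,0,8.1],
    [0.05,0,0,0,8.1],
    [0.05,0,0,0,8.1],
    [0.05,0,0,0,8.1],
    [0.05,0,0,0,8.1],
  ],
)

```text
clock: 19.25
eef_pos: [479.9, -244.7, 197.5]
ee_rot: [0.969, 0.248, 0.0, 0.0]
force: [0.2, -0.4, 0.3]
gripper_width: 49.9
grip_force: 0.0
```

Emit:
drive_tool(
  series=[
    [0.05,0,0,0,8.1],
    [0.05,0,0,0,8.2],
    [0.05,0,0,0,8.3],
    [0.05,0,0,0,8.3],
    [0.05,0,0,0,0],
    [0.05,0,0,0,0],
  ],
)

```text
clock: 19.85
eef_pos: [479.8, -244.1, 197.4]
ee_rot: [0.999, -0.032, 0.0, 0.0]
force: [0.1, 0.8, 0.1]
gripper_width: 49.7
grip_force: 0.0
```

```bash
python3 - <<'E'
from k import *
s=get_state();R=Ro.from_quat(s["ee_rot"]).as_matrix()
pan((548.7,-200.1),45)
print(s["eef_pos"],"yaw y",np.degrees(np.arctan2(R[1,1],R[0,1])),"tool delta",R.T@(np.array([463.9,-194.8,17])-s["eef_pos"]))
E
```

```text
wrist axis [ 549.5 -200.7   43.1] n 1330 rim z 45.0
handle dir deg 176.54 reach 121.2 grasp pt [ 464.6 -195.6] z 40.0
[ 479.76789973 -244.12237072  197.3947927 ] yaw y -93.67385221853552 tool delta [-19.01263325 -48.23191205 180.38561519]
```

Emit:
drive_tool(
  series=[
    [0.05,-0.0185,-0.04,0,0],
    [0.05,0,-0.008,0.035,0],
    [0.05,0,0,0.045,0],
    [0.05,0,0,0.045,0],
    [0.05,0,0,0.03,0],
    [0.05,0,0,0.01,0],
    [0.05,0,0,0,0],
    [0.05,0,0,0,0],
  ],
)

```text
clock: 20.7
eef_pos: [465.8, -194.9, 33.8]
ee_rot: [0.999, -0.033, 0.001, 0.001]
force: [1.0, 0.2, 0.1]
gripper_width: 50.0
grip_force: 0.0
```

Emit:
drive_tool(
  series=[
    [0.05,0,0,0.01,0],
    [0.05,0,0,0.005,0],
    [0.03,0,0,0,0],
    [0.008,0,0,0,0],
    [0.008,0,0,0,0],
    [0.008,0,0,0,0],
    [0.008,0,0,0,0],
  ],
)

```text
clock: 21.4
eef_pos: [464.5, -194.1, 17.7]
ee_rot: [0.999, -0.033, 0.0, 0.0]
force: [-0.5, -0.4, 1.2]
gripper_width: 12.7
grip_force: 58.4
```

```bash
python3 - <<'E'
from k import *
pan((549,-200.3),45);pan((549,-200.3),45,"scene")
s=get_state();R=Ro.from_quat(s["ee_rot"]).as_matrix();print(s["eef_pos"],s["force"],np.degrees(np.arctan2(R[1,1],R[0,1])))
E
```

```text
wrist axis [ 549.  -200.2   42.7] n 5803 rim z 44.9
handle dir deg 176.07 reach 120.2 grasp pt [ 464.2 -194.4] z 40.0
scene axis [ 549.9 -199.9   43.3] n 137 rim z 45.1
handle dir deg 177.21 reach 120.0 grasp pt [ 465.  -195.7] z 40.6
[ 464.50732533 -194.14100631   17.68253405] [-0.45178984 -0.87820013  1.97020983] -93.7637483949874
```

Emit:
drive_tool(
  series=[
    [0.008,0,0,-0.005,0],
    [0.008,0,0,-0.015,0],
    [0.008,0,0,-0.03,0],
    [0.008,0,0,-0.04,0],
    [0.008,0,0,-0.03,0],
    [0.008,0,0,-0.01,0],
    [0.008,0,0,0,0],
  ],
)

```text
clock: 22.2
eef_pos: [465.2, -194.4, 148.7]
ee_rot: [0.999, -0.033, 0.001, 0.001]
force: [0.8, -0.0, -2.5]
gripper_width: 12.6
grip_force: 58.5
```

```bash
python3 - <<'E'
from k import *
pan((549,-200.3),175);
W=cloud(cam("wrist")).reshape(-1,3);W=W[np.isfinite(W[:,0])]
r=np.hypot(W[:,0]-549,W[:,1]+200);R=W[(r>40)&(r<46)&(W[:,2]>150)&(W[:,2]<190)]
A=np.c_[R[:,:2]-[549,-200],np.ones(len(R))];x=np.linalg.lstsq(A,R[:,2],rcond=None)[0];print("tilt deg",np.degrees(x[:2]),"zc",x[2],len(R))
s=get_state();print(s["eef_pos"],s["force"],s["torque"])
E
```

```text
wrist axis [ 549.6 -200.4   42.7] n 5936 rim z 175.2
handle dir deg 176.14 reach 119.9 grasp pt [ 464.8 -194.7] z 171.0
tilt deg [-3.60829776  0.3132846 ] zc 165.1792460146914 13787
[ 463.13032659 -193.15351931  145.64964377] [-0.14465616  0.1654176  -2.25083123] [0.03061832 0.12024851 0.00567173]
```

Emit:
drive_tool(
  series=[
    [0.008,-0.006,0.03,0,0],
    [0.008,-0.007,0.042,0,0],
    [0.008,-0.007,0.042,0,0],
    [0.008,-0.007,0.042,0,0],
    [0.008,-0.007,0.035,0,0],
    [0.008,-0.0035,0.0145,0,0],
    [0.008,0,0,0,0],
    [0.008,0,0,0,0],
  ],
)

```text
clock: 23.1
eef_pos: [412.8, -394.8, 145.4]
ee_rot: [0.999, -0.033, -0.001, -0.002]
force: [-0.1, 0.8, -1.3]
gripper_width: 12.3
grip_force: 58.7
```

```bash
cat > t.py <<'E'
from k import *
import sys
z=float(sys.argv[1]);c=(498,-402.4)
s=get_state();print(s["eef_pos"].round(1),np.round(s["force"],1))
pan(c,z);pan(c,z,"scene");
W=cloud(cam("wrist")).reshape(-1,3);W=W[np.isfinite(W[:,0])]
r=np.hypot(W[:,0]-c[0],W[:,1]-c[1]);R=W[(r>39)&(r<48)&(abs(W[:,2]-z)<5)]
for _ in range(3):
    A=np.c_[R[:,:2]-c,np.ones(len(R))];x=np.linalg.lstsq(A,R[:,2],rcond=None)[0];R=R[R[:,2]-A@x>-1.5]
print("tilt deg",np.degrees(x[:2]),"zc",x[2],len(R))
E
python3 t.py 175
```

```text
[ 412.8 -394.8  145.4] [-0.1  0.8 -1.3]
wrist axis [ 497.3 -400.8   42.7] n 773 rim z 172.8
handle dir deg 176.11 reach 119.6 grasp pt [ 412.5 -395.1] z 167.9
scene axis [ 499.4 -399.4   43.3] n 68 rim z 173.3
handle dir deg 176.9 reach 103.9 grasp pt [ 414.6 -394.9] z 168.7
tilt deg [-0.71969924  0.18806616] zc 172.427673625351 5173
```

Emit:
drive_tool(
  series=[
    [0.008,0,0,0.015,0],
    [0.008,0,0,0.02,0],
    [0.008,0,0,0.01,0],
    [0.008,0,0,0.005,0],
    [0.008,0,0,0,0],
    [0.008,0,0,0,0],
  ],
)

```text
clock: 23.85
eef_pos: [413.8, -396.8, 97.8]
ee_rot: [0.999, -0.033, 0.0, 0.0]
force: [0.5, 0.5, -1.5]
gripper_width: 12.5
grip_force: 58.7
```

```bash
python3 t.py 125
```

```text
[ 413.8 -396.8   97.8] [ 0.5  0.5 -1.5]
wrist axis [ 498.4 -402.9   42.9] n 5381 rim z 124.3
handle dir deg 176.09 reach 120.2 grasp pt [ 413.6 -397.1] z 120.1
scene axis [ 499.2 -402.5   43.4] n 155 rim z 124.8
handle dir deg 176.18 reach 98.4 grasp pt [ 414.4 -396.9] z 120.9
tilt deg [-0.60108435  0.02796988] zc 124.6906971013013 5213
```

Emit:
drive_tool(
  series=[
    [0.008,-0.0005,0,0.002,0],
    [0.008,0,0,0.0015,0],
    [0.008,0,0,0.001,0],
    [0.008,0,0,0.0005,0],
    [0.008,0,0,0,0],
  ],
)

```text
clock: 24.5
eef_pos: [412.9, -396.5, 92.4]
ee_rot: [0.999, -0.033, -0.0, -0.0]
force: [-0.2, -0.0, -0.7]
gripper_width: 12.7
grip_force: 58.8
```

Emit:
drive_tool(
  series=[
    [0.008,0,0,0.0005,0],
    [0.008,0,0,0,0],
  ],
)

```text
clock: 24.7
eef_pos: [413.0, -396.6, 92.0]
ee_rot: [0.999, -0.033, 0.0, 0.0]
force: [-0.3, -0.3, -1.4]
gripper_width: 12.6
grip_force: 58.8
```

Emit:
drive_tool(
  series=[
    [0.008,0,0,0.0005,0],
    [0.008,0,0,0,0],
    [0.008,0,0,0,0],
  ],
)

```text
clock: 25.0
eef_pos: [413.0, -396.7, 91.8]
ee_rot: [0.999, -0.033, 0.0, 0.0]
force: [-1.8, 0.5, 2.5]
gripper_width: 12.7
grip_force: 59.1
```

```bash
python3 t.py 119
```

```text
[ 413.  -396.7   91.8] [-1.8  0.5  2.5]
wrist axis [ 497.5 -402.7   42.8] n 5808 rim z 118.9
handle dir deg 176.1 reach 120.0 grasp pt [ 412.7 -396.9] z 114.1
scene axis [ 498.5 -401.7   43.3] n 156 rim z 118.9
handle dir deg 177.38 reach 102.7 grasp pt [ 413.6 -397.8] z 114.5
tilt deg [0.00774873 0.01879292] zc 119.00288617002683 5276
```

Pan seated: rim at 119.0, tilt 0°, axis within 1 mm of centre. Releasing it and going for the lid.

Emit:
drive_tool(
  series=[
    [0.02,0,0,0,0],
    [0.035,0,0,0,0],
    [0.035,0,0,0,0],
    [0.035,0,0,-0.02,0],
    [0.035,0,0,-0.04,0],
    [0.035,0,0,-0.045,0],
    [0.035,0,-0.03,-0.005,0],
    [0.035,0.012,-0.044,0,0],
  ],
)

```text
clock: 25.95
eef_pos: [430.6, -326.0, 204.5]
ee_rot: [0.999, -0.035, 0.002, 0.003]
force: [0.5, 0.8, -0.3]
gripper_width: 35.3
grip_force: 0.0
```

Emit:
drive_tool(
  series=[
    [0.035,0.012,-0.046,0,0],
    [0.035,0.012,-0.046,0,0],
    [0.035,0.012,-0.046,0,0],
    [0.035,0.012,-0.046,0,0],
    [0.035,0.012,-0.046,0,0],
    [0.035,0.012,-0.046,0,0],
    [0.035,0.017,-0.046,0,0],
    [0.035,0,0,0,0],
  ],
)

```text
clock: 26.75
eef_pos: [541.2, -2.6, 201.5]
ee_rot: [1.0, -0.029, 0.001, -0.001]
force: [-0.0, -0.6, -0.3]
gripper_width: 34.7
grip_force: 0.0
```

```bash
cat > l.py <<'E'
from k import *
import sys
def lid(c0,z0,cn="wrist"):
    im=cam(cn);W=cloud(im).reshape(-1,3);W=W[np.isfinite(W[:,0])]
    d=np.hypot(W[:,0]-c0[0],W[:,1]-c0[1])
    B=W[(d<62)&(abs(W[:,2]-z0-10)<5)];h=cv2.convexHull(B[:,:2].astype(np.float32))[:,0]
    f=least_squares(lambda p:np.hypot(h[:,0]-p[0],h[:,1]-p[1])-49,c0,loss="soft_l1",f_scale=1.).x
    N=W[(d<25)&(abs(W[:,2]-z0-38)<3)]
    print(cn,"brim c",f.round(1),"knob",np.median(N,0).round(1),len(N), (N.max(0)-N.min(0)).round(1) if len(N) else "")
if __name__=="__main__":
    s=get_state();R=Ro.from_quat(s["ee_rot"]).as_matrix()
    lid((598,-3),0);lid((598,-3),0,"scene");lid((598,-3),0,"side")
    pan((498,-402.4),119,"scene")
    s=get_state();print(s["eef_pos"],"world->tool",R[:2,:2].T.round(3).tolist())
E
python3 l.py
```

```text
wrist brim c [599.4  -3.4] knob [599.4  -3.4  37.9] 492 [21.1 21.1  4.8]
scene brim c [598.6  -3.2] knob [600.8  -3.6  38.3] 51 [19.8 21.   5.6]
side brim c [596.8  -1.1] knob [596.3  -1.1  37.5] 41 [20.2 23.2  5.8]
scene axis [ 498.5 -401.7   43.2] n 166 rim z 118.9
handle dir deg 175.84 reach 119.7 grasp pt [ 413.7 -395.5] z 114.4
[539.38961832  -8.78033931 201.14068989] world->tool [[0.998, -0.058], [-0.058, -0.998]]
```

Emit:
drive_tool(
  series=[
    [0.04,0.03,-0.0045,0,0],
    [0.04,0.0295,-0.004,0.02,0],
    [0.04,0,0,0.045,0],
    [0.04,0,0,0.045,0],
    [0.04,0,0,0.035,0],
    [0.04,0,0,0.015,0],
    [0.04,0,0,0,0],
    [0.04,0,0,0,0],
  ],
)

```text
clock: 27.75
eef_pos: [600.9, -4.6, 42.9]
ee_rot: [0.999, -0.034, 0.001, 0.0]
force: [0.4, 0.5, -0.4]
gripper_width: 40.2
grip_force: 0.0
```

```bash
python3 - <<'E'
from l import *
s=get_state();print(s["eef_pos"],s["gripper_width"]);lid((599,-3.4),0);im=cam("wrist");cv2.imwrite("pics/w8.png",im["frame"])
E
```

```text
[600.92033204  -4.55796115  42.92315056] 40.177970802271176
wrist brim c [599.   -3.4] knob [600.4  -3.5  38. ] 1544 [21.7 21.3  5.3]
```

View pics/w8.png

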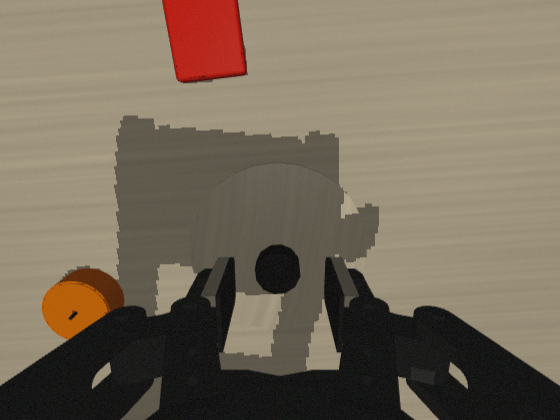

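The knob at (278,268) sits between the fingers. I'll lower and grip.

Emit:
drive_tool(
  series=[
    [0.04,0,0,0.015,0],
    [0.04,0,0,0.008,0],
    [0.04,0,0,0.003,0],
    [0.04,0,0,0,0],
    [0.03,0,0,0,0],
    [0.016,0,0,0,0],
    [0.016,0,0,0,0],
    [0.016,0,0,0,0],
  ],
)

```text
clock: 28.65
eef_pos: [600.1, -3.4, 15.8]
ee_rot: [0.999, -0.033, 0.001, 0.0]
force: [-0.3, 0.5, -0.1]
gripper_width: 19.8
grip_force: 58.7
```

```bash
python3 - <<'E'
from l import *
s=get_state();print(s["eef_pos"],s["force"]);lid((599,-3.4),0)
E
```

```text
[600.13180445  -3.44203752  15.82854211] [-0.32732542  0.45110178 -0.05545945]
wrist brim c [599.3  -3.7] knob [602.6  -3.7  38.1] 2694 [24.1 46.9  6. ]
```

Emit:
drive_tool(
  series=[
    [0.016,0,0,-0.01,0],
    [0.016,0,0,-0.03,0],
    [0.016,0,0,-0.045,0],
    [0.016,0,0,-0.045,0],
    [0.016,0,0,-0.035,0],
    [0.016,-0.006,0.03,0,0],
    [0.016,-0.008,0.044,0,0],
    [0.016,-0.008,0.045,0,0],
  ],
)

```text
clock: 29.5
eef_pos: [569.6, -121.2, 181.6]
ee_rot: [0.999, -0.032, 0.001, 0.0]
force: [-0.4, 0.1, -1.3]
gripper_width: 20.0
grip_force: 58.8
```

Emit:
drive_tool(
  series=[
    [0.016,-0.009,0.047,0,0],
    [0.016,-0.009,0.047,0,0],
    [0.016,-0.009,0.047,0,0],
    [0.016,-0.009,0.047,0,0],
    [0.016,-0.009,0.047,0,0],
    [0.016,-0.0085,0.035,0,0],
    [0.016,-0.009,0.0155,0,0],
    [0.016,0,0,0,0],
  ],
)

```text
clock: 30.3
eef_pos: [487.1, -403.4, 180.4]
ee_rot: [0.999, -0.035, -0.0, -0.0]
force: [0.9, -0.2, -0.5]
gripper_width: 20.1
grip_force: 58.8
```

Emit:
drive_tool(
  series=[
    [0.016,0,0,0.015,0],
    [0.016,0,0,0.01,0],
    [0.016,0,0,0,0],
    [0.016,0,0,0,0],
  ],
)

```text
clock: 30.7
eef_pos: [488.9, -399.7, 154.2]
ee_rot: [0.999, -0.032, -0.001, -0.001]
force: [-0.5, -0.1, -1.8]
gripper_width: 19.4
grip_force: 58.8
```

```bash
python3 - <<'E'
from l import *
s=get_state();print(s["eef_pos"],s["force"],s["gripper_width"])
z0=s["eef_pos"][2]-15.7
lid((498.5,-402),z0);lid((498.5,-402),z0,"scene")
im=cam("scene");cv2.imwrite("pics/s9.png",cv2.resize(im["frame"][110:250,60:240],None,fx=4,fy=4,interpolation=2))
E
```

```text
[ 488.9329684  -399.69890905  154.21367133] [-0.50601371 -0.05856597 -1.79701644] 19.425280035804114
wrist brim c [ 488.  -399.9] knob [ 491.4 -400.   176.5] 2689 [24.3 46.9  6. ]
scene brim c [ 488.5 -400.2] knob [ 494.2 -402.5  177.3] 67 [23.3 45.5  5.7]
```

View pics/s9.png

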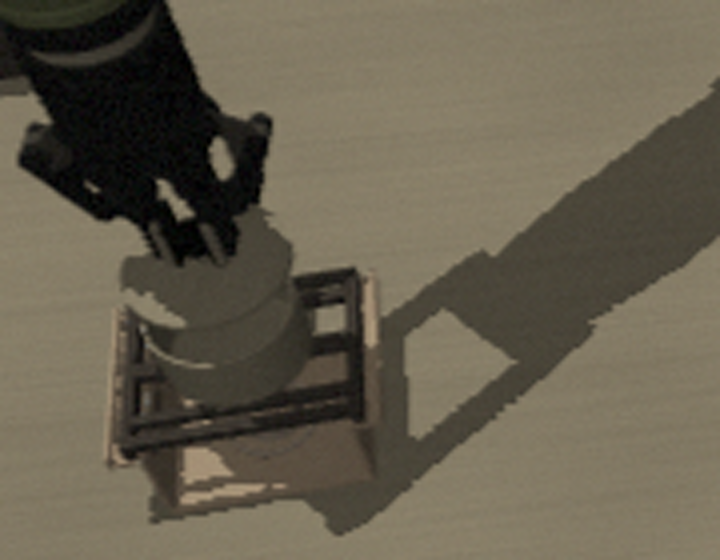

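The scene crop shows the lid level at (205,270), about 10 mm short in x of the pan below it. I'll correct that, then lower.

Emit:
drive_tool(
  series=[
    [0.016,0.0098,0.0016,0,0],
    [0.016,0,0,0.008,0],
    [0.016,0,0,0.006,0],
    [0.016,0,0,0,0],
    [0.016,0,0,0,0],
  ],
)

```text
clock: 31.35
eef_pos: [498.0, -403.4, 140.6]
ee_rot: [0.999, -0.033, -0.001, -0.001]
force: [0.0, -0.5, -1.5]
gripper_width: 19.8
grip_force: 58.8
```

```bash
python3 - <<'E'
from l import *
s=get_state();print(s["eef_pos"],s["force"],s["gripper_width"])
z0=s["eef_pos"][2]-15.7
lid((498.5,-402),z0);lid((498.5,-402),z0,"scene");pan((498,-402.2),119,"scene")
E
```

```text
[ 498.03822511 -403.44116663  140.57304   ] [ 0.04361689 -0.48272671 -1.5009253 ] 19.755158506495047
wrist brim c [ 497.1 -403.6] knob [ 500.4 -403.7  162.8] 2663 [23.7 45.8  6. ]
scene brim c [ 498.1 -403.3] knob [ 503.5 -405.5  163. ] 75 [25.  47.3  5.7]
scene axis [ 498.1 -401.9   43.9] n 66 rim z 119.1
```

Emit:
drive_tool(
  series=[
    [0.016,0.0003,-0.001,0.004,0],
    [0.016,0,0,0.003,0],
    [0.016,0,0,0.002,0],
    [0.016,0,0,0.001,0],
    [0.016,0,0,0.0005,0],
    [0.016,0,0,0,0],
  ],
)

```text
clock: 32.1
eef_pos: [498.8, -402.8, 130.8]
ee_rot: [0.999, -0.033, -0.0, -0.0]
force: [-0.3, 0.8, -0.3]
gripper_width: 19.8
grip_force: 58.8
```

Emit:
drive_tool(
  series=[
    [0.016,0,0,0.0005,0],
    [0.016,0,0,0,0],
  ],
)

```text
clock: 32.3
eef_pos: [498.8, -402.8, 130.5]
ee_rot: [0.999, -0.033, 0.0, 0.0]
force: [0.1, 0.5, -0.2]
gripper_width: 19.6
grip_force: 58.8
```

Emit:
drive_tool(
  series=[
    [0.016,0,0,0.0005,0],
    [0.016,0,0,0.0005,0],
    [0.016,0,0,0,0],
    [0.016,0,0,0,0],
  ],
)

```text
clock: 32.7
eef_pos: [498.8, -402.7, 129.4]
ee_rot: [0.999, -0.033, -0.0, -0.0]
force: [-0.2, -1.0, -0.6]
gripper_width: 20.0
grip_force: 58.7
```

Emit:
drive_tool(
  series=[
    [0.016,0,0,0.0005,0],
    [0.016,0,0,0,0],
    [0.016,0,0,0,0],
  ],
)

```text
clock: 33.0
eef_pos: [498.8, -402.8, 128.9]
ee_rot: [0.999, -0.033, 0.0, 0.0]
force: [0.1, 0.1, -0.9]
gripper_width: 19.8
grip_force: 58.7
```

Emit:
drive_tool(
  series=[
    [0.016,0,0,0.0005,0],
    [0.016,0,0,0,0],
    [0.016,0,0,0,0],
  ],
)

```text
clock: 33.3
eef_pos: [498.8, -402.8, 128.8]
ee_rot: [0.999, -0.033, 0.0, 0.0]
force: [-0.5, 0.9, 2.7]
gripper_width: 19.9
grip_force: 58.9
```

Contact at the expected height. Releasing and retreating.

Emit:
drive_tool(
  series=[
    [0.025,0,0,0,0],
    [0.035,0,0,0,0],
    [0.04,0,0,0,0],
    [0.04,0,0,0,0],
    [0.04,0,0,-0.015,0],
    [0.04,0,0,-0.035,0],
    [0.04,0,0,-0.04,0],
    [0.04,-0.03,-0.03,-0.01,0],
  ],
)

```text
clock: 34.1
eef_pos: [475.2, -376.4, 236.2]
ee_rot: [0.999, -0.033, 0.006, 0.006]
force: [0.6, 1.1, 1.3]
gripper_width: 40.0
grip_force: 0.0
```

Emit:
drive_tool(
  series=[
    [0.04,-0.03,-0.03,0,0],
    [0.04,-0.02,-0.04,0,0],
    [0.04,0,-0.04,0,0],
    [0.04,0,0,0,0],
    [0.04,0,0,0,0],
  ],
)

```text
clock: 34.6
eef_pos: [428.7, -257.7, 229.9]
ee_rot: [0.999, -0.032, 0.001, 0.001]
force: [-0.1, 0.1, -0.3]
gripper_width: 40.0
grip_force: 0.0
```

```bash
python3 - <<'E'
from l import *
lid((498,-402),113,"scene");lid((498,-402),113,"side")
im=cam("scene");W=cloud(im).reshape(-1,3);W=W[np.isfinite(W[:,0])];d=np.hypot(W[:,0]-498,W[:,1]+402)
R=W[(d>22)&(d<47)&(W[:,2]>112)];A=np.c_[R[:,:2]-[498,-402],np.ones(len(R))];print("tilt",np.degrees(np.linalg.lstsq(A,R[:,2],rcond=None)[0]))
G=W[(abs(W[:,2]-74)<3)&(d<100)];print(cv2.minAreaRect(G[:,:2].astype(np.float32)))
a=cv2.resize(im["frame"][130:250,60:240],None,fx=4,fy=4,interpolation=2);cv2.imwrite("pics/fin.png",a)
E
```

```text
scene brim c [ 498.5 -402.6] knob [ 500.7 -402.   151.6] 59 [21.2 19.9  5.2]
side brim c [ 495.2 -400.1] knob [ 494.5 -397.3  150.7] 35 [21.  23.5  5.8]
tilt [-9.09855522e-01 -4.43104492e-01  7.12481118e+03]
((499.228271484375, -402.4343566894531), (118.76301574707031, 142.5614471435547), 4.358863830566406)
```

View pics/fin.png

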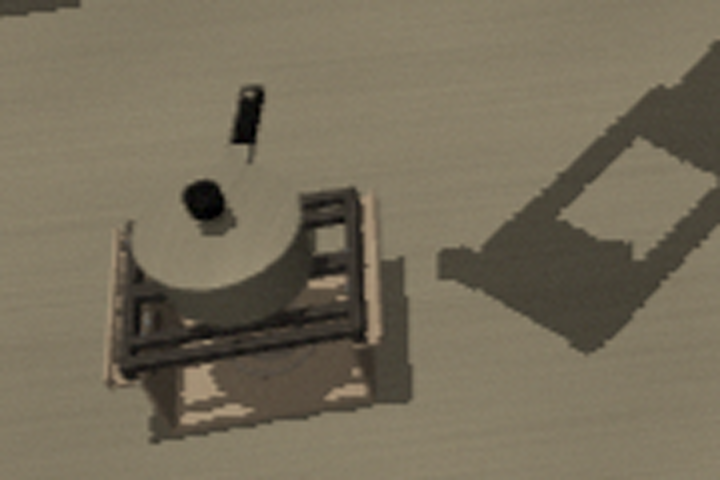

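The final view shows the lid level on the pan at (215,235) with the knob top at 151 as expected, the pan centred, and the grate square between the lips. Handing in.

```bash
python3 -c "from workcell import *;print(sign_off())"
```

```text
the job is handed in; nothing more can be done
None
```

The butter warmer is set up in the order asked (tea light, grate, pan, lid), each piece lowered into place, and the job was handed in at about 35 s without the arm touching the brush, the flour jar or the shaker.

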